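Wedge the rocking signal generator steady

TASK

The signal generator on the lab bench rocks because the foot below its red pad is too short. With the fingertips only, push the orange wedge along the bench, thin end first, under that foot until the generator no longer rocks when the red pad is pressed, without jacking it out of level, lifting or shoving it, or disturbing the other things. Finish while still pressing down firmly on the red pad with the fingertips, with the generator level and steady.

Things in the scene. Friction and masses are not known exactly. Their poses are not given: they have to be found in the camera images.
- generator: white low bench signal generator, loose, 1.1 to 1.8 kg. Case 180 (x) x 150 (y) x 55 mm, underside 16 mm and top 71 mm above the bench. Origin: under its middle at bench level; z up; control panel on the -x face. Rubber feet 14 x 14 mm at x = +-76, y = +-62 mm: three are 16 mm long, on which it rests level; the one at +76, -62 is too short. Pressing the pad with about 2 to 3 N rocks it
- pad (a point): centre of the upper face of the red pad, 30 x 30 x 4 mm, on top of the generator at the corner above the short foot (generator frame x = 70, y = -55 mm; 75 mm above the bench when level). Pressed, it sinks until the short foot meets the bench or the wedge
- short_foot (a point): bench-level point straight below the short foot's centre (generator frame 76, -62, 0 mm). The foot is 14 x 14 mm and hangs 8 to 14 mm above the bench, different each time; its outer side lies 6 mm inside the case's -y side. The wedge goes in from the -y side, towards the generator's +y
- wedge: orange plastic wedge, 110 mm long (x), 45 mm wide (y), 80 g, flat on the bench outside the generator's -y side. Origin: middle of the underside; +x points to the thin end. 4 mm high at the thin end, rising evenly to 24 mm over 98 mm, then 12 mm of flat top and an upright back face 24 mm high. Slides with under 1 N; from about 3 N it is tight under the foot, over about 5 N shoves the generator
- wedge_tip (a point): middle of the thin end of the wedge, at bench level
- wedge_back (a point): middle of the upright back face of the wedge, 12 mm above the bench
- multimeter: bystander: orange and black multimeter 90 x 180 x 38 mm lying flat, origin below its middle
- dev_board: bystander: green circuit board 100 x 130 mm, 10 mm thick with low chips on it, origin below its middle
- spool: bystander: upright metal spool of solder, 56 mm diameter, 40 mm high, origin below its middle
- bottle: bystander: cream drink bottle, 64 mm diameter, 170 mm high, origin below its middle
- screwdriver: bystander: yellow handled screwdriver lying on the bench, about 200 mm long along its x
- part_dish: bystander: small blue dish, 70 mm diameter, 28 mm high, origin below its middle
- eraser: bystander: white eraser block 60 x 30 x 16 mm, origin below its middle
There are look-alikes about, which are no part of the job. There is more than one size of the generator; the job needs the largest. What is shaped like the wedge but blue is not meant.

How it is judged:
By the outcome, as a careful person would: the job done as asked, in the order asked, and still so for the second after the job is handed in, while the arm keeps its last pose, push and grip.
It also fails if it takes over 58 s, if anything falls off the work surface, if the arm or the gripper's body presses on something with over 40 N, if the wrist force passes 120 N, or if a joint passes its speed limit or range.

ROBOT

A 7-joint arm with a two-finger parallel gripper is mounted at the origin on the work surface. World frame = base frame: x ahead of the robot, y to its left, z up, the work surface at z = 0. Lengths are in m, angles in rad, forces in N, time in s.
With the tool pointing down it reaches from about 0.425 to 0.975 m from the base axis. Payload 16.7 kg.
Tool frame: the origin (TCP) lies on the centre line of the jaws, within the pads' length; the fingertips stand 22 mm ahead of it and the grasp point (between the pads) lies 3 mm ahead of it; z points along the fingers, y is the line along which they close (so a half turn about z gives the same grasp; the last joint's range is limited). The gripper opens to 85 mm and grips with 20 to 120 N. Pads are 22 mm wide; open, the fingers measure 114 mm over their backs; the gripper's body (76 mm by 85 mm) begins 54 mm behind the grasp point. The pads swing forward as they close: fully open they stand 13 mm farther back than shut.
Start: joints at [1.183, 0.426, 0.074, 1.606, -0.034, 1.111, -0.067], TCP at [0.16, -0.656, 0.253] pointing down, gripper open.
Joint ranges: [-2.85, 2.85], [-0.5, 2.14], [-1.23, 1.37], [0.21, 2.46], [-1.02, 4.16], [0.16, 2.05], [-2.73, 2.73]. Speed limits (rad/s): [1.89, 1.89, 2.39, 2.39, 3.01, 3.01, 3.01].

INTERFACE

Orientations are given as a unit quaternion [w, x, y, z].
In Python, from cell import ctrl gives the robot as it stands. The module is installed in compiled form; this text tells all that it offers.
- The arm moves only by the tool play_rows, never from a script. Its argument "rows" is a list of rows, each a list of 7 numbers: the turn, a rotation vector about the tool's x, y, z in rad, then the shift along the tool's x, y, z in m, then the opening in per cent of the stroke, from 0 (shut) to 100 (fully open). A call has exactly 10 rows; each row is the pose to reach, as a shift and turn from the pose commanded when the call began, along the tool's axes at that moment; what a row does not reach only later rows make up. A row lasts 1/12 s, in which the tool goes at most 41.7 mm and 7.16 degrees, less where a joint would pass 70% of its speed; a pose out of reach is approached as far as the arm can. A call with a gripper value outside its range is refused whole. The fingers move at their own pace and stop on an object; "force" is the grip in N (left out, the last holds). Time passes only in rows, so rows that repeat a pose let the fingers close, or fill a call up. It gives the time, the measured TCP pose, the force, the opening and the grip force at its end, in the units of the state.
- ctrl.get_state(): the state, without advancing time (a new reading comes with each control period).
- ctrl.read_camera(name): name is "scene" or "top"; returns a dict with "frame" (400x640x3 uint8, red, green, blue), "depth" (400x640 float32, m along the optical axis (not along the pixel's ray), 0 where there is no reading), "fx", "fy", "cx", "cy" (pixels), "k1" (the pictures are not rectified: a ray, as slopes to the right and down, at radius r is drawn at 1 + k1 r^2 times it, then the intrinsics apply), "origin" and "rotation" of the camera in the world. Camera axes: x right, y down, z forward; pixel columns grow to the right and rows downward; lengths in m; the calibration is good to about 2 mm. A picture is of the moment at which its call begins.
- ctrl.sign_off(): hands the job in; it is judged then, once.
The state is a dict: "time_s": time; "qpos": joint angles; "joint_velocities": joint speeds; "joint_torque": joint torques, N m; "ee_pos": TCP position; "ee_rot": TCP orientation; "force": force on the tool from outside, world axes, zero at the start; "torque": the same for the moment, N m; "width": finger opening in m; "finger_force": force on a finger pad.
Only numpy, scipy, OpenCV 4.12 (cv2) and the standard library are available. Lean on these libraries where they do the work, as an engineer would, in place of code of your own. Each camera call takes 0.05 s, during which the arm holds its last target. There are 200 camera calls.

## Working session

There is one attempt and no reset: what is moved stays moved. The work goes in short steps, Python scripts to look and compute and a tool call to move; the robot and the scene stay as the last step left them, time stands still between calls to the robot, and variables do not carry over. Pictures are saved under pics/ and viewed, at most 10 in all, crops included, and the job is handed in when it is done.

Besides the shell and the picture viewer there is one more tool, called after "Request:" in YAML: its name, and indented under it one key for each argument. play_rows: Moves the arm, as the interface text tells. Its arguments: {"type":"object","properties":{"rows":{"type":"array"},"force":{"type":"number"}},"required":["rows"]}

```bash
mkdir -p pics
cat > h.py <<'E'
import numpy as np, cv2
from cell import ctrl
def cam(n): return ctrl.read_camera(n)
def pts(c):
    h,w=c['depth'].shape
    v,u=np.mgrid[0:h,0:w].astype(float)
    return ray(c,u,v)*c['depth'][...,None]@np.array(c['rotation']).T+np.array(c['origin'])
def ray(c,u,v):
    K=np.array([[c['fx'],0,c['cx']],[0,c['fy'],c['cy']],[0,0,1.]])
    x=(np.asarray(u,float)-c['cx'])/c['fx'];y=(np.asarray(v,float)-c['cy'])/c['fy']
    a,b=x.copy(),y.copy()
    for _ in range(20):
        s=1+c['k1']*(a*a+b*b); a=x/s;b=y/s
    return np.stack([a,b,np.ones_like(a)],-1)
def onz(c,u,v,z):
    r=ray(c,u,v)@np.array(c['rotation']).T; o=np.array(c['origin'])
    return o+r*((z-o[2])/r[...,2])[...,None]
E
python3 - <<'E'
from h import *
for n in('scene','top'):
    c=cam(n); cv2.imwrite(f'pics/{n}0.png',c['frame'][...,::-1]); np.save(f'{n}0.npy',c,allow_pickle=True)
    print(n,c['fx'],c['k1'],c['origin'],np.round(c['rotation'],3))
s=ctrl.get_state();print({k:np.round(v,3) for k,v in s.items()})
E
```

```text
scene 369.24995797054146 -0.05224744644254478 [ 1.4215185  -0.49480827  0.92884693] [-0.362  0.773  0.474 -0.214]
top 395.71792026350295 -0.07738658196769174 [ 0.44329258 -0.03478004  1.21806173] [-0.03   0.711 -0.703  0.018]
{'time_s': np.float64(0.1), 'qpos': array([ 1.183,  0.427,  0.074,  1.607, -0.034,  1.111, -0.067]), 'joint_velocities': array([-0.   , -0.002,  0.001, -0.003,  0.   , -0.001, -0.   ]), 'joint_torque': array([ 6.0000e-03, -9.5154e+01,  3.7710e+00, -4.6440e+01,  2.0000e-02,
        7.0000e-03, -0.0000e+00]), 'ee_pos': array([ 0.16 , -0.656,  0.253]), 'ee_rot': array([-0.001,  0.993,  0.119, -0.   ]), 'force': array([-0.209, -0.828, -0.398]), 'torque': array([ 0.054, -0.037,  0.037]), 'finger_force': np.float64(0.0), 'width': np.float64(0.085)}
```

View pics/scene0.png

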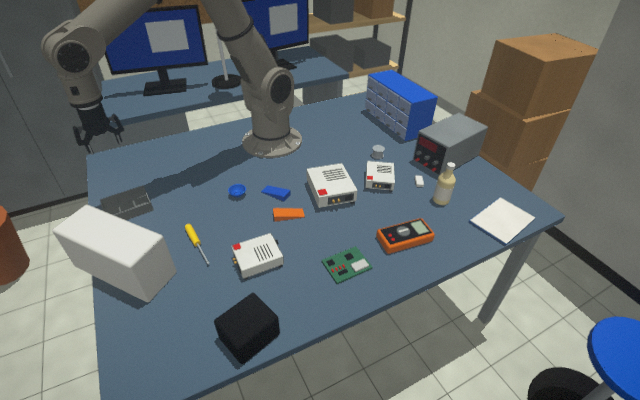

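View pics/top0.png

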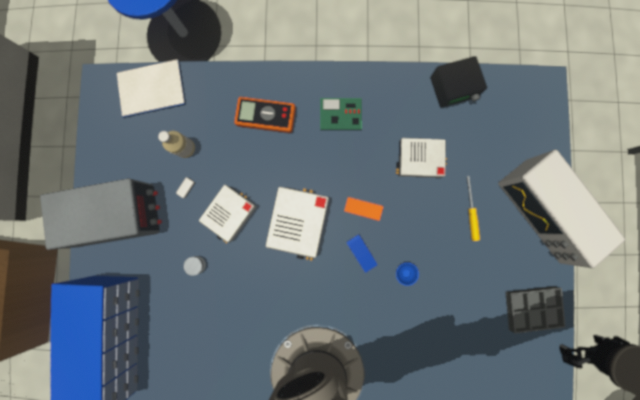

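The largest generator is at top (297,222), with its pad at (320,202). The look-alikes are (422,157) and (227,213). The orange wedge is at (364,208); the blue one at (362,252) and the orange multimeter at (265,114) are not meant. The rotation is a quaternion, so I'll adjust the helper for that and then measure.

```bash
sed -i "s/^def cam(n).*/from scipy.spatial.transform import Rotation as R\ndef fix(c):\n    q=np.array(c['rotation'])\n    if q.size==4: c['rotation']=R.from_quat(q[[1,2,3,0]]).as_matrix()\n    return c\ndef cam(n): return fix(ctrl.read_camera(n))/" h.py
python3 - <<'E'
from h import *
for n in('top','scene'):
    c=fix(np.load(n+'0.npy',allow_pickle=True).item())
    P=pts(c);f=c['frame'];hsv=cv2.cvtColor(f,cv2.COLOR_RGB2HSV);H,S,V=hsv[...,0],hsv[...,1],hsv[...,2]
    v,u=np.mgrid[0:400,0:640]
    roi=((u>255)&(u<390)&(v>180)&(v<265)) if n=='top' else ((u>265)&(u<365)&(v>155)&(v<225))
    print(n,'bench z',np.median(P[roi&(S>60)&(H>95)&(H<125)&(V<120)][:,2]))
    def comps(m):
        k,l,s,ce=cv2.connectedComponentsWithStats(m.astype(np.uint8))
        return [(l==i,s[i],ce[i]) for i in range(1,k) if s[i][4]>15]
    for nm,m in(('red',(S>150)&((H<5)|(H>174))),('orange',(H>=5)&(H<18)&(S>150)),('white',(S<50)&(V>140))):
        for mm,s,ce in comps(m&roi):
            p=P[mm]; z=np.percentile(p[:,2],[5,50,95])
            cn,_=cv2.findContours(mm.astype(np.uint8),0,2)
            zz={'red':.075,'orange':.014,'white':.071}[nm]
            q=onz(c,cn[0][:,0,0],cn[0][:,0,1],zz)[:,:2]
            r=cv2.minAreaRect((q*1000).astype(np.float32))
            print(nm,ce.round(1),s[4],'z',z.round(4),'rect',np.round(r[0],1),np.round(r[1],1),round(r[2],1), cv2.boxPoints(r).round(0).tolist())
    if n=='top':
        cr=f[180:265,255:390];cv2.imwrite('pics/crop1.png',cv2.resize(cr[...,::-1],None,fx=5.5,fy=5.5,interpolation=cv2.INTER_CUBIC))
E
```

```text
top bench z 0.00038467566579813983
red [320.1 201.8] 63 z [0.0728 0.0756 0.0793] rect [516.   -4.5] [22.2 22.8] 79.5 [[503.0, -13.0], [525.0, -17.0], [529.0, 4.0], [507.0, 9.0]]
orange [363.5 208.4] 515 z [0.0045 0.0154 0.0256] rect [ 501.7 -134.7] [109.8  44.1] 75.1 [[466.0, -182.0], [509.0, -193.0], [537.0, -87.0], [495.0, -76.0]]
white [295.4 222.6] 3121 z [0.0667 0.0712 0.0751] rect [458.2  63.9] [151.4 181.5] 78.6 [[354.0, 8.0], [532.0, -28.0], [562.0, 120.0], [384.0, 156.0]]
scene bench z -0.0004792096280690217
red [322.  191.6] 38 z [0.0705 0.0735 0.0761] rect [516.9  -5.8] [26.1 26.9] 80.6 [[501.0, -16.0], [528.0, -21.0], [532.0, 5.0], [506.0, 9.0]]
orange [286.9 213.2] 317 z [0.0024 0.0129 0.0233] rect [ 508.4 -140.3] [110.7  63.3] 63.5 [[455.0, -176.0], [512.0, -204.0], [561.0, -105.0], [505.0, -77.0]]
white [331.2 179.3] 1110 z [0.0649 0.0693 0.0727] rect [458.6  61.5] [149.2 187. ] 78.7 [[352.0, 7.0], [536.0, -30.0], [565.0, 116.0], [381.0, 153.0]]
```

View pics/crop1.png

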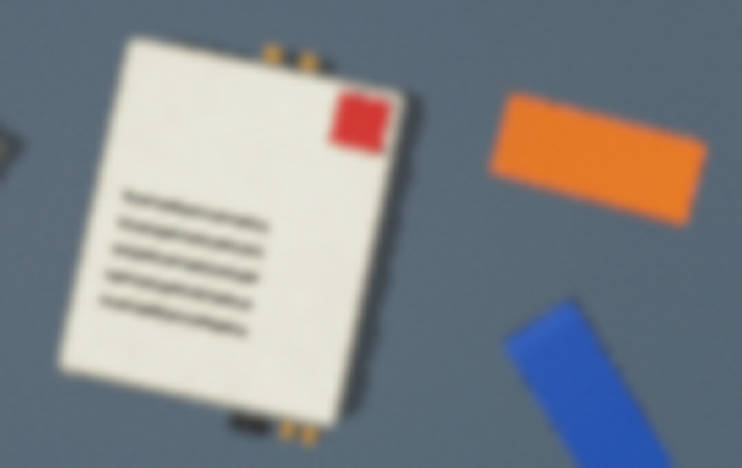

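```bash
cat >> h.py <<'E'
G0=np.array([458,63.])/1000; YAW=np.deg2rad(-11.4)
def g2w(x,y): 
    c,s=np.cos(YAW),np.sin(YAW); return G0+np.array([c*x-s*y,s*x+c*y])/1000
def w2g(p):
    c,s=np.cos(YAW),np.sin(YAW); d=(np.array(p)[...,:2]-G0)*1000; return np.stack([c*d[...,0]+s*d[...,1],-s*d[...,0]+c*d[...,1]],-1)
def delta(gx,gy,z,yawdeg=78.6):
    """turn and shift in tool axes to reach generator-frame mm, z m, tool x at yawdeg, pointing down"""
    s=ctrl.get_state(); q=np.array(s['ee_rot']); M=R.from_quat(q[[1,2,3,0]])
    T=R.from_euler('z',yawdeg,degrees=True)*R.from_euler('x',180,degrees=True)
    t=np.r_[g2w(gx,gy),z]
    print('tool g',w2g(s['ee_pos']).round(1),'z',round(s['ee_pos'][2],4),'turn',(M.inv()*T).as_rotvec().round(4),'shift',M.inv().apply(t-np.array(s['ee_pos'])).round(4),'F',np.round(s['force'],2),'t',s['time_s'],'w',s['width'])
E
python3 - <<'E'
from h import *
c=fix(np.load('top0.npy',allow_pickle=True).item());P=pts(c);f=c['frame'];hsv=cv2.cvtColor(f,cv2.COLOR_RGB2HSV);H,S=hsv[...,0],hsv[...,1]
m=np.zeros(H.shape,bool);m[185:230,335:390]=True;m&=(H>=5)&(H<18)&(S>150)
p=P[m];g=w2g(p)
for a in range(-250,-120,12):
    k=(g[:,1]>a)&(g[:,1]<=a+12)
    if k.any(): print(a,k.sum(),p[k,2].mean().round(4),g[k,0].mean().round(1),np.percentile(g[k,0],[2,98]).round(1))
print(g[:,1].min(),g[:,1].max())
delta(79,-285,.15)
E
```

```text
-250 4 0.0163 85.6 [70.9 96.9]
-238 55 0.0242 78.3 [57.9 98.7]
-226 59 0.0225 79.5 [ 58.9 100.1]
-214 58 0.0194 80.1 [ 59.4 100.9]
-202 60 0.0176 80.9 [ 60.4 101.2]
-190 57 0.0153 81.6 [ 60.8 102.1]
-178 55 0.0128 82.4 [ 61.5 102.7]
-166 56 0.0108 83.6 [ 62.5 103.3]
-154 56 0.0081 83.8 [ 63.3 104. ]
-142 51 0.0063 83.7 [ 64.3 104.2]
-130 1 0.0065 74.5 [74.5 74.5]
-241.1849505940921 -98.75798836833206
tool g [-150.6 -763.3] z 0.2526 turn [-1.1000e-03 -6.0000e-04 -1.1331e+00] shift [ 0.4107 -0.3358  0.103 ] F [-0.21 -0.83 -0.4 ] t 0.1 w 0.08504041326194466
```

The thin end (about 5 mm) faces the generator, and every size matches. I'm setting out now.

Request:
play_rows:
  rows:
    - [0, 0, -0.1, 0.03, -0.024, 0, 18]
    - [0, 0, -0.22, 0.06, -0.05, 0, 18]
    - [0, 0, -0.34, 0.09, -0.075, 0, 18]
    - [0, 0, -0.46, 0.12, -0.1, 0, 18]
    - [0, 0, -0.58, 0.15, -0.125, 0, 18]
    - [0, 0, -0.7, 0.18, -0.15, 0, 18]
    - [0, 0, -0.82, 0.21, -0.175, 0, 18]
    - [0, 0, -0.94, 0.24, -0.2, 0, 18]
    - [0, 0, -1.04, 0.27, -0.225, 0, 18]
    - [0, 0, -1.13, 0.3, -0.25, 0, 18]

```text
time_s: 0.93
ee_pos: [0.3926, -0.3402, 0.2533]
ee_rot: [-0.0, 0.773, 0.634, -0.0]
force: [0.5, -0.4, -0.2]
width: 0.0152
finger_force: 0.0
```

```bash
python3 -c "
from h import *
delta(79,-285,.06)"
```

```text
tool g [  15.6 -408.2] z 0.2533 turn [-0.0002  0.      0.002 ] shift [0.1231 0.0637 0.1933] F [ 0.51 -0.41 -0.2 ] t 0.9333 w 0.015236210528268151
```

Request:
play_rows:
  rows:
    - [0, 0, 0.002, 0.03, 0.015, 0, 18]
    - [0, 0, 0.002, 0.06, 0.03, 0.01, 18]
    - [0, 0, 0.002, 0.09, 0.047, 0.03, 18]
    - [0, 0, 0.002, 0.115, 0.06, 0.06, 18]
    - [0, 0, 0.002, 0.123, 0.064, 0.095, 18]
    - [0, 0, 0.002, 0.123, 0.064, 0.13, 18]
    - [0, 0, 0.002, 0.123, 0.064, 0.16, 18]
    - [0, 0, 0.002, 0.123, 0.064, 0.18, 18]
    - [0, 0, 0.002, 0.123, 0.064, 0.193, 18]
    - [0, 0, 0.002, 0.123, 0.064, 0.193, 18]

```text
time_s: 1.77
ee_pos: [0.4778, -0.2335, 0.0575]
ee_rot: [-0.002, 0.775, 0.632, -0.001]
force: [-0.1, 0.5, 0.5]
width: 0.0152
finger_force: 0.0
```

Run:
```python
from h import *
delta(79,-252,.032)
c=cam('scene');cv2.imwrite('pics/s1.png',cv2.resize(c['frame'][130:270,190:400,::-1],None,fx=3.8,fy=3.8,interpolation=cv2.INTER_CUBIC))
for i in range(5):
    cam('top'); print(np.round(ctrl.get_state()['force'],2))
```

```text
tool g [  78.  -286.7] z 0.0575 turn [-0.0046 -0.0013 -0.0048] shift [0.0347 0.001  0.0255] F [-0.1   0.5   0.52] t 1.7667 w 0.015225371232064452
[0.31 0.35 0.78]
[ 1.54 -0.5   0.26]
[ 0.24 -0.3   0.61]
[ 0.65 -0.13 -0.27]
[-0.59  0.01 -0.1 ]
```

View pics/s1.png

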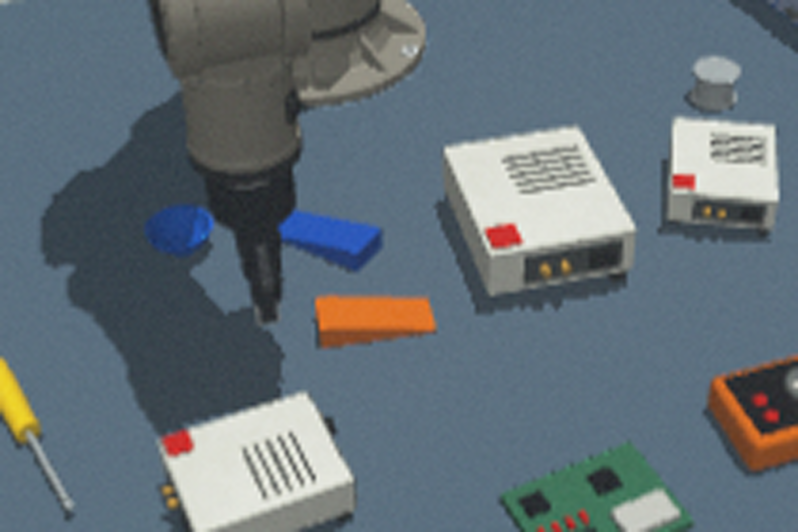

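The fingers (s1 at about (265,318)) stand behind the wedge's thick end (318,325), and the path is clear. Next: go down, then push to just short of the earliest possible contact.

Request:
play_rows:
  rows:
    - [-0.004, 0, -0.004, 0, 0.001, 0.012, 18]
    - [-0.004, 0, -0.004, 0, 0.001, 0.025, 18]
    - [-0.004, 0, -0.004, 0.008, 0.001, 0.025, 18]
    - [-0.004, 0, -0.004, 0.018, 0.001, 0.025, 18]
    - [-0.004, 0, -0.004, 0.026, 0.001, 0.025, 18]
    - [-0.004, 0, -0.004, 0.032, 0.001, 0.025, 18]
    - [-0.004, 0, -0.004, 0.038, 0.001, 0.025, 18]
    - [-0.004, 0, -0.004, 0.044, 0.001, 0.025, 18]
    - [-0.004, 0, -0.004, 0.05, 0.001, 0.025, 18]
    - [-0.004, 0, -0.004, 0.056, 0.001, 0.025, 18]

```text
time_s: 2.9
ee_pos: [0.4919, -0.1792, 0.0355]
ee_rot: [0.002, 0.774, 0.633, 0.001]
force: [0.4, -0.4, 1.1]
width: 0.0152
finger_force: 0.4
```

Request:
play_rows:
  rows:
    - [0, 0, 0, 0.006, 0, 0, 18]
    - [0, 0, 0, 0.012, 0, 0, 18]
    - [0, 0, 0, 0.018, 0, 0, 18]
    - [0, 0, 0, 0.024, 0, 0, 18]
    - [0, 0, 0, 0.028, 0, 0, 18]
    - [0, 0, 0, 0.032, 0, 0, 18]
    - [0, 0, 0, 0.036, 0, 0, 18]
    - [0, 0, 0, 0.039, 0, 0, 18]
    - [0, 0, 0, 0.04, 0, 0, 18]
    - [0, 0, 0, 0.04, 0, 0, 18]

```text
time_s: 3.73
ee_pos: [0.4997, -0.1402, 0.0353]
ee_rot: [0.002, 0.774, 0.633, 0.001]
force: [0.2, 0.3, -0.3]
width: 0.0153
finger_force: 0.0
```

```bash
cat >> h.py <<'E'
def wedge(c):
    P=pts(c);f=c['frame'];hsv=cv2.cvtColor(f,cv2.COLOR_RGB2HSV);H,S=hsv[...,0],hsv[...,1]
    g=w2g(P);m=(H>=5)&(H<18)&(S>150)&(g[...,0]>20)&(g[...,0]<140)&(g[...,1]>-260)&(g[...,1]<-50)&(P[...,2]<.04)
    r=cv2.minAreaRect((g[m]).astype(np.float32)); return m.sum(),np.round(r[0],1),np.round(r[1],1),round(r[2],1),np.percentile(g[m],[1,99],axis=0).round(1).tolist()
def forces(n=8):
    a=[]
    for i in range(n):
        c=cam('top'); a.append(ctrl.get_state()['force'])
    a=np.array(a); s,cs=np.sin(YAW),np.cos(YAW)
    print('F gen x,y,z',np.round([(a@[cs,s,0]).mean(),(a@[-s,cs,0]).mean(),a[:,2].mean()],2)); return c
E
python3 - <<'E'
from h import *
delta(78,-165,.032)
c=forces();print(wedge(c)); print(wedge(cam('scene')))
E
```

```text
tool g [  81.  -190.9] z 0.0353 turn [ 0.004  -0.0001 -0.0007] shift [ 0.0259 -0.0031  0.0033] F [ 0.25  0.3  -0.32] t 3.7333 w 0.015296843955528218
F gen x,y,z [ 0.03  0.09 -0.22]
(np.int64(332), array([  78.6, -114.8]), array([79.9, 44.6]), 89.7, [[56.6, -150.9], [100.0, -78.2]])
(np.int64(283), array([  77.8, -125.9]), array([107.2,  50.7]), 89.6, [[53.7, -179.3], [102.5, -73.2]])
```

Request:
play_rows:
  rows:
    - [0, 0, 0, 0.003, 0, 0, 18]
    - [0, 0, 0, 0.006, 0, 0, 18]
    - [0, 0, 0, 0.009, 0, 0, 18]
    - [0, 0, 0, 0.012, 0, 0, 18]
    - [0, 0, 0, 0.014, 0, 0, 18]
    - [0, 0, 0, 0.016, 0, 0, 18]
    - [0, 0, 0, 0.017, 0, 0, 18]
    - [0, 0, 0, 0.018, 0, 0, 18]
    - [0, 0, 0, 0.0185, 0, 0, 18]
    - [0, 0, 0, 0.019, 0, 0, 18]

```text
time_s: 5.02
ee_pos: [0.5035, -0.1219, 0.0354]
ee_rot: [0.002, 0.774, 0.633, 0.001]
force: [0.9, -0.8, -0.8]
width: 0.0152
finger_force: 0.3
```

Request:
play_rows:
  rows:
    - [0, 0, 0, 0.0005, 0, 0, 18]
    - [0, 0, 0, 0.001, 0, 0, 18]
    - [0, 0, 0, 0.0015, 0, 0, 18]
    - [0, 0, 0, 0.002, 0, 0, 18]
    - [0, 0, 0, 0.0025, 0, 0, 18]
    - [0, 0, 0, 0.003, 0, 0, 18]
    - [0, 0, 0, 0.0035, 0, 0, 18]
    - [0, 0, 0, 0.004, 0, 0, 18]
    - [0, 0, 0, 0.0045, 0, 0, 18]
    - [0, 0, 0, 0.005, 0, 0, 18]

```text
time_s: 5.85
ee_pos: [0.5044, -0.1169, 0.0353]
ee_rot: [0.002, 0.774, 0.633, 0.001]
force: [-0.3, -0.8, 0.5]
width: 0.0154
finger_force: 0.3
```

Request:
play_rows:
  rows:
    - [0, 0, 0, 0.0004, 0, 0, 18]
    - [0, 0, 0, 0.0008, 0, 0, 18]
    - [0, 0, 0, 0.0012, 0, 0, 18]
    - [0, 0, 0, 0.0016, 0, 0, 18]
    - [0, 0, 0, 0.002, 0, 0, 18]
    - [0, 0, 0, 0.0024, 0, 0, 18]
    - [0, 0, 0, 0.0028, 0, 0, 18]
    - [0, 0, 0, 0.0032, 0, 0, 18]
    - [0, 0, 0, 0.0036, 0, 0, 18]
    - [0, 0, 0, 0.004, 0, 0, 18]

```text
time_s: 6.68
ee_pos: [0.5053, -0.113, 0.0354]
ee_rot: [0.002, 0.774, 0.633, 0.001]
force: [-0.8, -1.3, -0.1]
width: 0.0154
finger_force: 0.3
```

Run:
```python
from h import *
delta(78,-165,.032)
c=forces(6)
```

```text
tool g [  81.1 -163.2] z 0.0354 turn [ 0.0041 -0.0001 -0.0011] shift [-0.0019 -0.0031  0.0033] F [-0.8  -1.27 -0.05] t 6.6833 w 0.015372029878803694
F gen x,y,z [0.08 0.05 0.08]
```

Request:
play_rows:
  rows:
    - [0, 0, 0, 0.0004, 0, 0, 18]
    - [0, 0, 0, 0.0008, 0, 0, 18]
    - [0, 0, 0, 0.0012, 0, 0, 18]
    - [0, 0, 0, 0.0016, 0, 0, 18]
    - [0, 0, 0, 0.002, 0, 0, 18]
    - [0, 0, 0, 0.0024, 0, 0, 18]
    - [0, 0, 0, 0.0028, 0, 0, 18]
    - [0, 0, 0, 0.0032, 0, 0, 18]
    - [0, 0, 0, 0.0036, 0, 0, 18]
    - [0, 0, 0, 0.004, 0, 0, 18]

```text
time_s: 7.82
ee_pos: [0.506, -0.1091, 0.0354]
ee_rot: [0.002, 0.774, 0.633, 0.001]
force: [-0.3, -0.4, -0.2]
width: 0.0153
finger_force: 0.2
```

Request:
play_rows:
  rows:
    - [0, 0, 0, 0.0004, 0, 0, 18]
    - [0, 0, 0, 0.0008, 0, 0, 18]
    - [0, 0, 0, 0.0012, 0, 0, 18]
    - [0, 0, 0, 0.0016, 0, 0, 18]
    - [0, 0, 0, 0.002, 0, 0, 18]
    - [0, 0, 0, 0.0024, 0, 0, 18]
    - [0, 0, 0, 0.0028, 0, 0, 18]
    - [0, 0, 0, 0.0032, 0, 0, 18]
    - [0, 0, 0, 0.0036, 0, 0, 18]
    - [0, 0, 0, 0.004, 0, 0, 18]

```text
time_s: 8.65
ee_pos: [0.5068, -0.1052, 0.0353]
ee_rot: [0.002, 0.774, 0.633, 0.001]
force: [-0.8, -0.2, 1.1]
width: 0.0155
finger_force: 0.2
```

Request:
play_rows:
  rows:
    - [0, 0, 0, 0.0004, 0, 0, 18]
    - [0, 0, 0, 0.0008, 0, 0, 18]
    - [0, 0, 0, 0.0012, 0, 0, 18]
    - [0, 0, 0, 0.0016, 0, 0, 18]
    - [0, 0, 0, 0.002, 0, 0, 18]
    - [0, 0, 0, 0.0024, 0, 0, 18]
    - [0, 0, 0, 0.0028, 0, 0, 18]
    - [0, 0, 0, 0.0032, 0, 0, 18]
    - [0, 0, 0, 0.0036, 0, 0, 18]
    - [0, 0, 0, 0.004, 0, 0, 18]

```text
time_s: 9.48
ee_pos: [0.5076, -0.1012, 0.0353]
ee_rot: [0.002, 0.774, 0.633, 0.001]
force: [-0.3, -0.3, -1.1]
width: 0.0159
finger_force: 0.2
```

Request:
play_rows:
  rows:
    - [0, 0, 0, 0.0004, 0, 0, 18]
    - [0, 0, 0, 0.0008, 0, 0, 18]
    - [0, 0, 0, 0.0012, 0, 0, 18]
    - [0, 0, 0, 0.0016, 0, 0, 18]
    - [0, 0, 0, 0.002, 0, 0, 18]
    - [0, 0, 0, 0.0024, 0, 0, 18]
    - [0, 0, 0, 0.0028, 0, 0, 18]
    - [0, 0, 0, 0.0032, 0, 0, 18]
    - [0, 0, 0, 0.0036, 0, 0, 18]
    - [0, 0, 0, 0.004, 0, 0, 18]

```text
time_s: 10.32
ee_pos: [0.5084, -0.0973, 0.0353]
ee_rot: [0.002, 0.774, 0.633, 0.001]
force: [-0.5, 0.6, 0.6]
width: 0.0157
finger_force: 0.2
```

Run:
```python
from h import *
delta(78,-165,.032)
c=forces(6); print(wedge(c))
c=cam('scene'); print(wedge(c))
for n in('top','scene'):
    c=cam(n);P=pts(c);f=c['frame'];hsv=cv2.cvtColor(f,cv2.COLOR_RGB2HSV);S,V=hsv[...,1],hsv[...,2];g=w2g(P)
    m=(S<50)&(V>140)&(abs(g[...,0])<85)&(abs(g[...,1])<70)&(P[...,2]>.06)
    A=np.c_[g[m]/1000,np.ones(m.sum())];print(n,'plane',np.linalg.lstsq(A,P[m][:,2],rcond=None)[0].round(4))
    c0=fix(np.load(n+'0.npy',allow_pickle=True).item());P=pts(c0);g=w2g(P);hsv=cv2.cvtColor(c0['frame'],cv2.COLOR_RGB2HSV);S,V=hsv[...,1],hsv[...,2]
    m=(S<50)&(V>140)&(abs(g[...,0])<85)&(abs(g[...,1])<70)&(P[...,2]>.06)
    A=np.c_[g[m]/1000,np.ones(m.sum())];print(n,'plane0',np.linalg.lstsq(A,P[m][:,2],rcond=None)[0].round(4))
```

```text
tool g [  81.1 -147.2] z 0.0353 turn [ 0.004  -0.0001 -0.0011] shift [-0.0178 -0.0031  0.0033] F [-0.46  0.56  0.6 ] t 10.3167 w 0.015665032562497728
F gen x,y,z [ 0.09 -0.16 -0.34]
(np.int64(56), array([ 77.8, -82.4]), array([46.9, 15.4]), 16.1, [[56.9, -95.5], [97.7, -70.5]])
(np.int64(191), array([ 79.1, -92.6]), array([85. , 52.6]), 87.7, [[54.4, -135.1], [103.6, -51.5]])
top plane [-0.0024  0.0036  0.0714]
top plane0 [-0.0019  0.0008  0.0714]
scene plane [-0.0019  0.0015  0.0694]
scene plane0 [-0.0028  0.0003  0.0696]
```

Request:
play_rows:
  rows:
    - [0, 0, 0, 0.0003, 0, 0, 18]
    - [0, 0, 0, 0.0006, 0, 0, 18]
    - [0, 0, 0, 0.0009, 0, 0, 18]
    - [0, 0, 0, 0.0012, 0, 0, 18]
    - [0, 0, 0, 0.0015, 0, 0, 18]
    - [0, 0, 0, 0.0018, 0, 0, 18]
    - [0, 0, 0, 0.0021, 0, 0, 18]
    - [0, 0, 0, 0.0024, 0, 0, 18]
    - [0, 0, 0, 0.0027, 0, 0, 18]
    - [0, 0, 0, 0.003, 0, 0, 18]

```text
time_s: 11.6
ee_pos: [0.5088, -0.0952, 0.0353]
ee_rot: [0.002, 0.774, 0.633, 0.001]
force: [-0.9, -8.4, 0.8]
width: 0.0156
finger_force: 4.2
```

Run:
```python
from h import *
c=forces(6); delta(78,-165,.032)
```

```text
F gen x,y,z [-0.04 -7.33  1.08]
tool g [  81.1 -145. ] z 0.0353 turn [ 0.0038  0.0008 -0.0018] shift [-0.02   -0.003   0.0033] F [-0.46 -7.07  0.6 ] t 11.9 w 0.01537900994812326
```

Request:
play_rows:
  rows:
    - [0, 0, 0, -0.004, 0, 0, 18]
    - [0, 0, 0, -0.012, 0, 0, 18]
    - [0, 0, 0, -0.02, 0, 0, 18]
    - [0, 0, 0, -0.022, 0, -0.02, 18]
    - [0, 0, 0, -0.022, 0, -0.05, 18]
    - [0, 0, 0, -0.022, 0, -0.08, 0]
    - [0, 0, 0, -0.01, 0, -0.095, 0]
    - [0, 0, 0, 0.01, 0, -0.1, 0]
    - [0, 0, 0, 0.035, -0.005, -0.1, 0]
    - [0, 0, 0, 0.06, -0.008, -0.1, 0]

```text
time_s: 12.73
ee_pos: [0.5128, -0.0341, 0.136]
ee_rot: [0.002, 0.775, 0.632, 0.002]
force: [-0.2, 0.2, 0.2]
width: -0.0001
finger_force: 0.0
```

Run:
```python
from h import *
delta(70,-55,.105)
for n in('top','scene'):
    c=cam(n);f=c['frame'];hsv=cv2.cvtColor(f,cv2.COLOR_RGB2HSV);S,V=hsv[...,1],hsv[...,2]
    def edge(c):
        P=pts(c);g=w2g(P);hsv=cv2.cvtColor(c['frame'],cv2.COLOR_RGB2HSV);S,V=hsv[...,1],hsv[...,2]
        m=(S<50)&(V>140)&(P[...,2]>.06)&(P[...,2]<.08)&(abs(g[...,0])<60)&(abs(g[...,1])<90)
        out=[]
        return [np.percentile(g[m&(abs(g[...,0]-x)<8)][:,1],[1,99]).round(1).tolist() for x in(-50,-25,0)]
    print(n,edge(c),edge(fix(np.load(n+'0.npy',allow_pickle=True).item())))
forces(4);print(wedge(c))
```

```text
tool g [ 72.9 -84.4] z 0.136 turn [ 0.0052 -0.     -0.0029] shift [ 0.0294 -0.0031  0.031 ] F [-0.24  0.18  0.21] t 12.7333 w -6.831564990843717e-05
top [[-51.3, 75.3], [-40.2, 75.8], [-28.2, 74.9]] [[-72.0, 73.7], [-72.7, 75.3], [-72.4, 74.3]]
scene [[-73.5, 72.2], [-73.4, 69.9], [-73.4, 70.2]] [[-72.7, 71.2], [-70.9, 69.8], [-73.1, 71.0]]
F gen x,y,z [ 0.03 -0.77 -0.28]
(np.int64(213), array([ 77.6, -92.8]), array([85.2, 49. ]), 89.6, [[53.9, -135.3], [101.7, -51.7]])
```

Request:
play_rows:
  rows:
    - [0.005, 0, -0.003, 0.012, -0.003, 0.005, 0]
    - [0.005, 0, -0.003, 0.024, -0.003, 0.012, 0]
    - [0.005, 0, -0.003, 0.029, -0.003, 0.02, 0]
    - [0.005, 0, -0.003, 0.029, -0.003, 0.028, 0]
    - [0.005, 0, -0.003, 0.029, -0.003, 0.032, 0]
    - [0.005, 0, -0.003, 0.029, -0.003, 0.034, 0]
    - [0.005, 0, -0.003, 0.029, -0.003, 0.035, 0]
    - [0.005, 0, -0.003, 0.029, -0.003, 0.036, 0]
    - [0.005, 0, -0.003, 0.029, -0.003, 0.0365, 0]
    - [0.005, 0, -0.003, 0.029, -0.003, 0.037, 0]

```text
time_s: 13.87
ee_pos: [0.5158, -0.0052, 0.0985]
ee_rot: [-0.0, 0.773, 0.634, -0.0]
force: [-0.3, -0.5, -0.3]
width: -0.0006
finger_force: 0.0
```

Run:
```python
from h import *
delta(70,-55,.097);forces(4)
```

```text
tool g [ 70.1 -55.4] z 0.0985 turn [-0.0005  0.      0.0017] shift [ 0.0004 -0.0001  0.0015] F [-0.28 -0.5  -0.34] t 13.8667 w -0.000638424935874618
F gen x,y,z [-0.04  0.15 -0.08]
```

Request:
play_rows:
  rows:
    - [0, 0, 0, 0, 0, 0.0002, 0]
    - [0, 0, 0, 0, 0, 0.0004, 0]
    - [0, 0, 0, 0, 0, 0.0006, 0]
    - [0, 0, 0, 0, 0, 0.0008, 0]
    - [0, 0, 0, 0, 0, 0.001, 0]
    - [0, 0, 0, 0, 0, 0.0012, 0]
    - [0, 0, 0, 0, 0, 0.0014, 0]
    - [0, 0, 0, 0, 0, 0.0016, 0]
    - [0, 0, 0, 0, 0, 0.0016, 0]
    - [0, 0, 0, 0, 0, 0.0016, 0]

```text
time_s: 14.9
ee_pos: [0.5157, -0.005, 0.097]
ee_rot: [-0.0, 0.773, 0.634, -0.0]
force: [-2.5, -0.4, 7.9]
width: 0.0
finger_force: 4.1
```

Run:
```python
from h import *
delta(70,-55,.097);forces(5);delta(70,-55,.097)
```

```text
tool g [ 70.  -55.2] z 0.097 turn [-0.0009  0.0001  0.0019] shift [0.0002 0.     0.    ] F [-2.55 -0.39  7.93] t 14.9 w 7.324572022464346e-06
F gen x,y,z [-2.39 -0.5   8.2 ]
tool g [ 70.  -55.2] z 0.097 turn [-0.0008  0.0001  0.0019] shift [ 0.0002 -0.      0.    ] F [-3.15 -0.07  8.71] t 15.15 w -0.0003511107447497438
```

Request:
play_rows:
  rows:
    - [0, 0, 0, 0, -0.0001, 0.0001, 0]
    - [0, 0, 0, 0, -0.0002, 0.0002, 0]
    - [0, 0, 0, 0, -0.0003, 0.0003, 0]
    - [0, 0, 0, 0, -0.0003, 0.0003, 0]
    - [0, 0, 0, 0, -0.0003, 0.0003, 0]
    - [0, 0, 0, 0, -0.0003, 0.0003, 0]
    - [0, 0, 0, 0, -0.0003, 0.0003, 0]
    - [0, 0, 0, 0, -0.0003, 0.0003, 0]
    - [0, 0, 0, 0, -0.0003, 0.0003, 0]
    - [0, 0, 0, 0, -0.0003, 0.0003, 0]

```text
time_s: 15.98
ee_pos: [0.5157, -0.005, 0.097]
ee_rot: [-0.0, 0.773, 0.634, -0.0]
force: [-3.0, -1.0, 11.0]
width: -0.0001
finger_force: 5.7
```

Run:
```python
from h import *
forces(6);delta(70,-55,.097)
c=cam('scene');print(wedge(c));cv2.imwrite('pics/s2.png',cv2.resize(c['frame'][140:230,250:380,::-1],None,fx=6,fy=6,interpolation=cv2.INTER_CUBIC))
P=pts(c);g=w2g(P);hsv=cv2.cvtColor(c['frame'],cv2.COLOR_RGB2HSV);S,V=hsv[...,1],hsv[...,2]
m=(S<50)&(V>140)&(abs(g[...,0])<85)&(abs(g[...,1])<70)&(P[...,2]>.06)&(P[...,2]<.08)
print(np.linalg.lstsq(np.c_[g[m]/1000,np.ones(m.sum())],P[m][:,2],rcond=None)[0].round(4))
```

```text
F gen x,y,z [-2.41 -1.41 11.58]
tool g [ 70.  -55.2] z 0.097 turn [-0.0002  0.0001  0.0018] shift [ 0.0002  0.     -0.    ] F [-2.67 -1.19 11.78] t 16.2833 w 3.685509247378345e-05
(np.int64(213), array([ 78.1, -93.1]), array([84.2, 47.6]), 90.0, [[55.6, -134.9], [101.7, -52.9]])
[0.001  0.0025 0.0695]
```

View pics/s2.png

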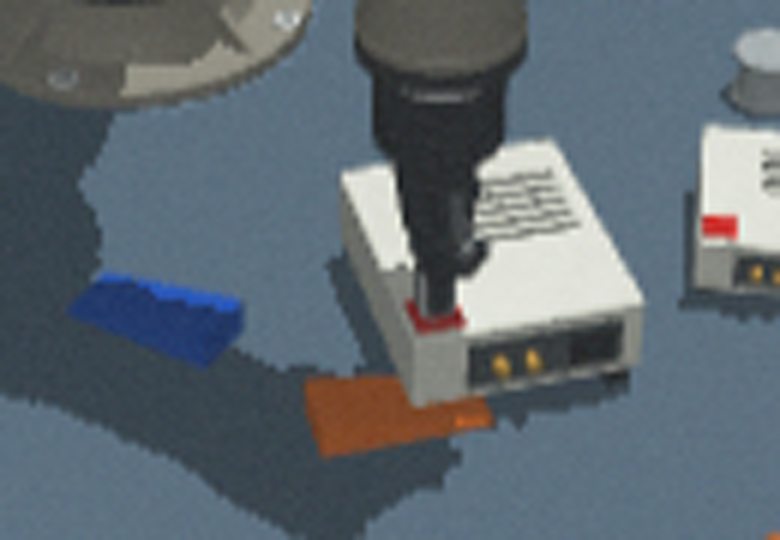

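The fingers press the pad at s2 (437,315). The wedge (400,415) sits under that corner, and the case has the same tilt as before. The pad stayed at 75 mm when the press rose from 8 to 11.6 N, so the generator no longer rocks. I'm handing it in.

```bash
python3 -c "
from h import *
print(ctrl.sign_off())"
```

```text
the job is handed in; nothing more can be done
None
```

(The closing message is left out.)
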